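Return the adapter sleeves through the code-locked gauge box

TASK

Set the box's three dials to the code 2-5-3 (left to right as the robot sees them), and only then slide the shutter fully open. Drop every adapter sleeve that fits the gauge bore through it into the box, and put the oversize sleeves, which do not fit, in the grey tray. Then slide the shutter fully shut, and only after that turn at least one dial at least one whole number away from the code, leaving the tape measure, the offcut and the bit box where they are.

Things in the scene. Friction and masses are not known exactly. Their poses are not given: they have to be found in the camera images.
- box: fixed sheet-steel return box, 200 mm (x) by 270 mm (y), 180 mm high, with a clear panel on its far (+x) side. Origin at the centre of its underside; x points away from the robot, y to the robot's left, z up. In its lid: three dials 85 mm apart near the front edge, behind them the gauge bore with its shutter. A slippery chute inside carries what drops in away towards -y
- bore (a point): centre of the mouth of the gauge bore, level with the top of the lid, 180 mm above the table, at (+50, +60) mm in the box frame. Round, 48 mm in diameter, with a 2 mm chamfer; straight through the 12 mm lid, with about 90 mm free depth below. Covered by the shutter until that is opened; axes as the box
- shutter (a joint): sliding steel shutter over the bore, 64 by 96 mm and 6 mm high. 0 = shut over the bore; grows to 0.080 m = fully open, sliding along -y of the box (to the robot's right). About 2 N of friction, no spring; it stays where it is left. Nothing holds it mechanically: the code must be respected
- shutter_grip (a point): grip point of the shutter's handle, moving with the shutter, 30 mm above the lid. The handle is an upright black plate 14 mm thick along y of the box, 40 mm along x, from 6 to 42 mm above the lid. It stands 50 mm to the -y side of the bore's centre when shut and 130 mm when open. Axes as the box
- dial_left (a joint): the left-hand (+y) one of three code dials along the front (-x) edge of the lid. Value in rad, growing clockwise seen from above, stops at 0 and 5.50. Numbers 0 to 7 run clockwise 45 degrees apart: number k is at 0.785 k. At 0 the white pointer line is at the long mark on the front (-x) side, at 2 it points to +y of the box. Friction 0.06 N m; stays where left
- dial_left_grip (a point): grip point of the left-hand dial: on its axis, 37 mm above the lid. It is a 44 mm disc (top 14 mm above the lid) carrying an upright bar 42 mm long, 14 mm thick, its top 44 mm above the lid. Turns with the dial: its x axis runs along the bar (the white pointer line is on the -x end), y across it, z up
- dial_mid (a joint): the middle one of three code dials along the front (-x) edge of the lid. Value in rad, growing clockwise seen from above, stops at 0 and 5.50. Numbers 0 to 7 run clockwise 45 degrees apart: number k is at 0.785 k. At 0 the white pointer line is at the long mark on the front (-x) side, at 2 it points to +y of the box. Friction 0.06 N m; stays where left
- dial_mid_grip (a point): grip point of the middle dial: on its axis, 37 mm above the lid. It is a 44 mm disc (top 14 mm above the lid) carrying an upright bar 42 mm long, 14 mm thick, its top 44 mm above the lid. Turns with the dial: its x axis runs along the bar (the white pointer line is on the -x end), y across it, z up
- dial_right (a joint): the right-hand (-y) one of three code dials along the front (-x) edge of the lid. Value in rad, growing clockwise seen from above, stops at 0 and 5.50. Numbers 0 to 7 run clockwise 45 degrees apart: number k is at 0.785 k. At 0 the white pointer line is at the long mark on the front (-x) side, at 2 it points to +y of the box. Friction 0.06 N m; stays where left
- dial_right_grip (a point): grip point of the right-hand dial: on its axis, 37 mm above the lid. It is a 44 mm disc (top 14 mm above the lid) carrying an upright bar 42 mm long, 14 mm thick, its top 44 mm above the lid. Turns with the dial: its x axis runs along the bar (the white pointer line is on the -x end), y across it, z up
- tray: fixed grey open tray, 200 mm (x) by 120 mm (y), walls 4 mm thick and 25 mm high, floor 4 mm thick. Origin at the centre of its underside, z up
- sleeve_a_mid (a point): centre, half-way up, of a plain aluminium adapter sleeve (round, hollow-looking) standing upright on a slippery 6 mm black nylon foot of the same diameter, 64 mm high in all, about 0.16 kg; its outside diameter is either 44 mm (fits the bore) or 52 mm (oversize, does not fit). z along its axis. Between 3 and 5 of the five sleeves are present
- sleeve_b_mid (a point): centre, half-way up, of a plain aluminium adapter sleeve (round, hollow-looking) standing upright on a slippery 6 mm black nylon foot of the same diameter, 64 mm high in all, about 0.16 kg; its outside diameter is either 44 mm (fits the bore) or 52 mm (oversize, does not fit). z along its axis. Between 3 and 5 of the five sleeves are present
- sleeve_c_mid (a point): centre, half-way up, of a plain aluminium adapter sleeve (round, hollow-looking) standing upright on a slippery 6 mm black nylon foot of the same diameter, 64 mm high in all, about 0.16 kg; its outside diameter is either 44 mm (fits the bore) or 52 mm (oversize, does not fit). z along its axis. Between 3 and 5 of the five sleeves are present
- sleeve_d_mid (a point): centre, half-way up, of a plain aluminium adapter sleeve (round, hollow-looking) standing upright on a slippery 6 mm black nylon foot of the same diameter, 64 mm high in all, about 0.16 kg; its outside diameter is either 44 mm (fits the bore) or 52 mm (oversize, does not fit). z along its axis. Between 3 and 5 of the five sleeves are present
- sleeve_e_mid (a point): centre, half-way up, of a plain aluminium adapter sleeve (round, hollow-looking) standing upright on a slippery 6 mm black nylon foot of the same diameter, 64 mm high in all, about 0.16 kg; its outside diameter is either 44 mm (fits the bore) or 52 mm (oversize, does not fit). z along its axis. Between 3 and 5 of the five sleeves are present
- tape: bystander: black tape measure, 62 x 36 x 60 mm, standing among the sleeves; origin at the centre of its underside
- offcut: bystander: wooden offcut, 60 x 45 x 45 mm, among the sleeves; origin at the centre of its underside
- bitbox: bystander: small blue bit box with clear lid, 58 x 45 x 34 mm, among the sleeves; origin at the centre of its underside
Mind the look-alikes: they are no part of the job. What is shaped like the part that bears sleeve_b_mid but orange or purple is not meant.

How it is judged:
On the way, in this order (a step that is already met when the one before it is completed fails the run):
1. the three dials stand at 2, 5, 3 with the shutter still shut (value of joint dial_left between 1.371 and 1.771 rad and value of joint dial_mid between 3.727 and 4.127 rad and value of joint dial_right between 2.156 and 2.556 rad and value of joint shutter below 0.01 m), for 0.2 s.
2. the shutter is fully open, the code still set (value of joint dial_left between 1.371 and 1.771 rad and value of joint dial_mid between 3.727 and 4.127 rad and value of joint dial_right between 2.156 and 2.556 rad and value of joint shutter above 0.072 m), for 0.2 s.
3. every 44 mm sleeve has gone through the bore into the box (z of sleeve_a_mid in the frame of box between 0 and 0.14 m and x of sleeve_a_mid in the frame of box between -0.1 and 0.1 m and y of sleeve_a_mid in the frame of box between -0.135 and 0.135 m and z of sleeve_c_mid in the frame of box between 0 and 0.14 m and x of sleeve_c_mid in the frame of box between -0.1 and 0.1 m and y of sleeve_c_mid in the frame of box between -0.135 and 0.135 m and z of sleeve_e_mid in the frame of box between 0 and 0.14 m and x of sleeve_e_mid in the frame of box between -0.1 and 0.1 m and y of sleeve_e_mid in the frame of box between -0.135 and 0.135 m), for 0.2 s.
4. the shutter is shut again (value of joint shutter below 0.006 m), for 0.2 s.
At the end, for the whole second after the job is handed in: 44 mm sleeves present are all inside the box and 52 mm ones in the tray (centre within its walls, under 50 mm above its underside), the shutter within 6 mm of shut, at least one dial over 0.5 rad off its code number (set to within 0.2 rad before; shutter then opened over 72 mm) (all of step 3 and z of sleeve_b_mid in the frame of tray between 0 and 0.05 m and x of sleeve_b_mid in the frame of tray between -0.095 and 0.095 m and y of sleeve_b_mid in the frame of tray between -0.055 and 0.055 m and z of sleeve_d_mid in the frame of tray between 0 and 0.05 m and x of sleeve_d_mid in the frame of tray between -0.095 and 0.095 m and y of sleeve_d_mid in the frame of tray between -0.055 and 0.055 m and value of joint shutter below 0.006 m and (value of joint dial_left below 1.071 rad or value of joint dial_left above 2.071 rad or value of joint dial_mid below 3.427 rad or value of joint dial_mid above 4.427 rad or value of joint dial_right below 1.856 rad or value of joint dial_right above 2.856 rad)); the robot touches nothing.
It fails at once if the shutter is more than 10 mm open while a dial is more than 0.3 rad off its code number (value of joint shutter above 0.01 m and (value of joint dial_left below 1.271 rad or value of joint dial_left above 1.871 rad or value of joint dial_mid below 3.627 rad or value of joint dial_mid above 4.227 rad or value of joint dial_right below 2.056 rad or value of joint dial_right above 2.656 rad)).
It fails at once if the tape measure, the offcut or the bit box is moved by more than 50 mm (distance of any of tape, offcut, bitbox from where it was at the start of the episode above 0.05 m).
Of sleeve_a, sleeve_b, sleeve_c, sleeve_d, sleeve_e only 3 to 5 are there at a start; the rules pass over those that are not, and their reading is None.
At some moment in a run one of sleeve_a, sleeve_b, sleeve_c, sleeve_d, sleeve_e may be knocked a few centimetres aside while the robot is not near it.
It also fails if it takes over 210 s, if anything falls off the work surface, if the arm or the gripper's body presses on something with over 40 N, if the wrist force passes 120 N, or if a joint passes its speed limit or range.

ROBOT

A 6-joint arm with a two-finger parallel gripper is mounted at the origin on the work surface. World frame = base frame: x ahead of the robot, y to its left, z up, the work surface at z = 0. Lengths are in m, angles in rad, forces in N, time in s.
With the tool pointing down it reaches from about 0.25 to 0.725 m from the base axis. Payload 9.7 kg.
Tool frame: the origin (TCP) lies at the very end of the fingers, on their centre line; the grasp point (between the pads) lies 19 mm behind it (robot.grip_point_offset is the distance from the TCP to the grasp point, in m); z points along the fingers, x is the direction in which the jaws open and shut, and the axes are right-handed (so a half turn about z gives the same grasp; the last joint's range is limited). The gripper opens to 85 mm and grips with 20 to 120 N. Pads are 22 mm wide; open, the fingers measure 114 mm over their backs; the gripper's body (76 mm by 85 mm) begins 54 mm behind the grasp point. The pads swing forward as they close: fully open they stand 13 mm farther back than shut.
Start: joints at [1.128, 0.087, 0.176, 1.66, 0, 1.571], TCP at [0.236, 0.497, 0.202] pointing down, gripper open.
Joint ranges: [-3.13, 3.13], [-0.85, 1.81], [-1.15, 1.24], [-2.2, 2.28], [-1.44, 1.52], [-3.14, 3.14]. Speed limits (rad/s): [2.22, 2.22, 2.57, 3.14, 3.14, 3.14].

INTERFACE

Orientations are given as [roll, pitch, yaw] about the fixed x, y, z axes, in that order (R = Rz(yaw) Ry(pitch) Rx(roll)).
In Python, from rig import robot, optics gives the robot as it stands. Calls block until the motion is done:
- robot.move_pose(position, orientation): joint-space move of the TCP to a pose.
- robot.move_straight(position, frame=None, rate=0.15): straight line of the TCP; frame=None keeps the orientation; rate is the mean speed in m/s.
- robot.set_joints(angles): joint-space move.
- robot.gripper_open() and robot.close(effort=None): open the fingers fully, or close them until they stop; effort is the grip in N (None keeps the last).
- robot.hold(seconds).
- robot.solve_ik(position, orientation): joint angles nearest the present ones, or None.
- robot.state(): the state.
- optics.capture(name): name is "scene" or "top"; returns the picture (420x560x3 uint8, red, green, blue); there is no depth.
- optics.camera_info(name): a dict with "intrinsics" (3x3 intrinsics, pixels), "eye" and "attitude" of the camera in the world. Camera axes: x right, y up, looking along -z (the intrinsics and any distortion apply to the point x, -y, -z); pixel columns grow to the right and rows downward; lengths in m; the calibration is good to about 2 mm. A picture is of the moment at which its call begins. camera_info takes no time and is no camera call.
A pose or a line that the arm cannot do raises robot.Unreachable and nothing moves.
- robot.sign_off(): hands the job in, once; it reports no verdict.
Trained networks look in the newest picture that a camera, given by its name, has taken for a name from the list of things; names that differ only in an ending like _2 or _b are one class to them, and where a whole thing is asked for, a point or a joint stands for the part that bears it (a point fixed in the world has none). Each returns a list of dicts, best first, with "p" (0 to 1); they miss things now and then, are a little off and sometimes report something else, mostly with a low value. They report only what shows in the picture. A call takes as long as a camera call. They do not tell look-alikes from the thing itself.
- optics.spot_in(camera, name): "extent" ([left, top, width, height] in pixels, round what is visible of it).
The state is a dict: "time_s": time; "joints": joint angles; "qvel": joint speeds; "tau": joint torques, N m; "eef_pos": TCP position; "tool_rot": TCP orientation; "ft_force": force on the tool from outside, world axes, zero at the start; "moment": the same for the moment, N m; "opening": finger opening in m.
Only numpy, scipy, OpenCV 4.12 (cv2) and the standard library are available. Lean on these libraries where they do the work, as an engineer would, in place of code of your own. Each camera call takes 0.05 s, during which the arm holds its last target.

## Working session

There is one attempt and no reset: what is moved stays moved. The work goes in short steps, each a Python script; the robot and the scene stay as the last script left them, time stands still between calls to the robot, and variables do not carry over. Pictures are saved under pics/ and viewed, and the job is handed in when it is done.

```bash
ls; mkdir -p pics; python3 - <<'E'
from rig import robot, optics
import cv2
for n in ("scene","top"):
    im=optics.capture(n); cv2.imwrite(f"pics/{n}0.png",im[:,:,::-1])
    i=optics.camera_info(n); print(n,i)
s=robot.state(); print(s)
E
```

```text
pics
scene {'intrinsics': array([[412.2841135 ,   0.        , 274.49604687],
       [  0.        , 412.2841135 , 215.49936784],
       [  0.        ,   0.        ,   1.        ]]), 'eye': array([ 1.16557286, -0.26691707,  0.6519421 ]), 'attitude': array([ 0.96158982, -0.02441642,  1.2741598 ])}
top {'intrinsics': array([[401.5674329 ,   0.        , 279.08312665],
       [  0.        , 401.5674329 , 208.43338649],
       [  0.        ,   0.        ,   1.        ]]), 'eye': array([ 0.32120967, -0.03462539,  1.26299585]), 'attitude': array([ 0.15829272, -0.01625942, -1.57988087])}
{'time_s': 0.1, 'joints': array([ 1.12801528e+00,  8.74012293e-02,  1.75214113e-01,  1.65982656e+00,
       -8.37458539e-06,  1.57077861e+00]), 'qvel': array([-2.43098270e-04, -1.17367416e-03,  4.00390180e-03, -5.23407756e-05,
       -1.30446960e-03, -1.31568477e-03]), 'tau': array([-5.62405730e-04, -5.21561337e+01,  4.65655088e+01,  1.60876068e-02,
       -1.69587599e-05,  2.13391178e-05]), 'eef_pos': array([0.23554385, 0.49673064, 0.2014565 ]), 'tool_rot': array([3.14158430e+00, 1.21734927e-03, 1.12803300e+00]), 'ft_force': array([-0.38916034,  0.42788921, -0.21330319]), 'moment': array([0.03379258, 0.02017748, 0.02485292]), 'opening': 0.08526977811856833}
```

View pics/scene0.png

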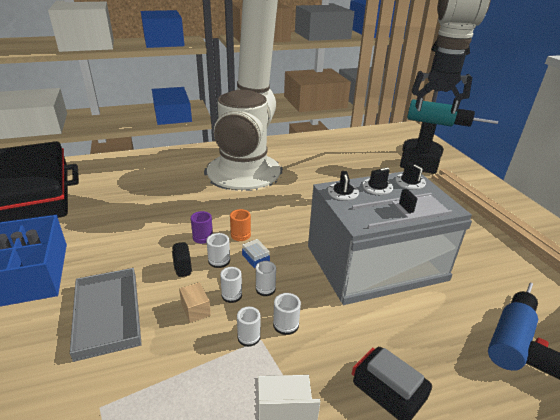

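View pics/top0.png

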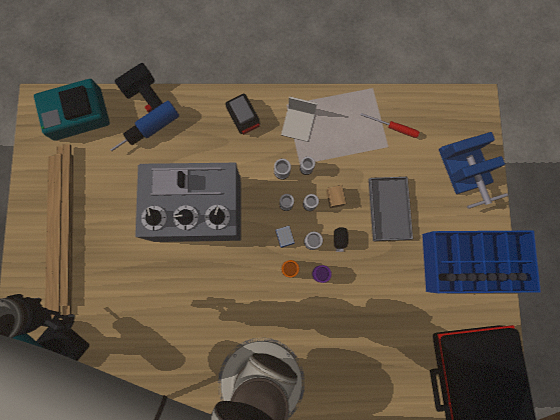

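The scene view shows the robot at the back with the box at (390,235). Five aluminium sleeves stand at about (218,248), (231,284), (265,277), (287,313) and (249,325). The look-alikes are purple (202,227) and orange (241,224). The top view shows the sleeves at (282,168), (307,165), (287,201), (310,201) and (314,240), with orange at (290,268) and purple at (321,273).

```bash
cat > h.py <<'E'
from rig import robot, optics
import numpy as np, cv2
from scipy.spatial.transform import Rotation as R
def cam(n):
    i=optics.camera_info(n); return i['intrinsics'],i['eye'],R.from_euler('xyz',i['attitude']).as_matrix()
def proj(n,P):
    K,e,A=cam(n); c=(np.atleast_2d(P)-e)@A; c=c*[1,-1,-1]; u=c@K.T; return u[:,:2]/u[:,2:]
def ray(n,uv):
    K,e,A=cam(n); d=np.linalg.solve(K,[uv[0],uv[1],1.])*[1,-1,-1]; return e,A@d
def atz(n,uv,z):
    e,d=ray(n,uv); return e+d*(z-e[2])/d[2]
def tri(n1,a,n2,b):
    e1,d1=ray(n1,a); e2,d2=ray(n2,b)
    M=np.c_[d1,-d2]; t=np.linalg.lstsq(M,e2-e1,rcond=None)[0]
    p,q=e1+d1*t[0],e2+d2*t[1]; return (p+q)/2,np.linalg.norm(p-q)
def save(n,f,crop=None,s=1):
    im=optics.capture(n)
    if crop: x,y,w,h=crop; im=im[y:y+h,x:x+w]
    if s!=1: im=cv2.resize(im,None,fx=s,fy=s,interpolation=cv2.INTER_CUBIC)
    cv2.imwrite('pics/'+f,im[:,:,::-1])
E
python3 - <<'E'
from h import *
save('top','t1.png',(125,150,130,100),6); save('top','t2.png',(265,145,150,145),4); save('scene','s2.png',(160,190,150,165),3.6)
save('scene','s3.png',(300,150,180,155),4)
for n in ('top','scene'):
    for k in ('sleeve_a_mid','shutter_grip','dial_left_grip','box','tray','tape','offcut','bitbox'):
        for d in optics.spot_in(n,k):
            x,y,w,h=d['extent']; print(n,k,round(d['p'],2),np.round([x,y,w,h],1),'c',round(x+w/2,1),round(y+h/2,1))
E
```

```text
top sleeve_a_mid 0.75 [302.2 157.9  14.3  17.8] c 309.3 166.8
top shutter_grip 0.73 [151.5 170.4  38.2  25.7] c 170.6 183.2
top shutter_grip 0.25 [172.5 210.6  23.1  11.4] c 184.1 216.3
top dial_left_grip 0.67 [143.5 209.1  13.7  18.2] c 150.3 218.2
top box 0.61 [136.3 162.  110.7  79.4] c 191.7 201.7
top box 0.47 [210.8 207.2  15.2  16.8] c 218.4 215.6
top tray 0.79 [370.1 178.6  42.8  63.3] c 391.5 210.2
top tray 0.73 [298.8 155.1  14.9  19.2] c 306.2 164.7
top tape 0.6 [335.2 226.8  11.9  24.3] c 341.1 239.0
top offcut 0.68 [324.6 185.8  24.   23.5] c 336.6 197.6
top bitbox 0.49 [277.6 225.6  18.2  18.6] c 286.7 234.9
scene sleeve_a_mid 0.63 [235.7 306.7  24.3  42.5] c 247.8 327.9
scene shutter_grip 0.81 [392.1 191.2  53.9  24.8] c 419.1 203.6
scene dial_left_grip 0.78 [403.7 161.   21.1  24.2] c 414.2 173.1
scene dial_left_grip 0.18 [171.6 241.8  19.7  35.1] c 181.4 259.4
scene box 0.89 [305.9 163.6 167.4 142.6] c 389.6 234.9
scene box 0.63 [255.  259.6  22.   35.9] c 266.0 277.6
scene box 0.22 [275.5 291.3  28.4  45.5] c 289.7 314.1
scene tray 0.78 [ 68.4 266.9  76.1  97.4] c 106.5 315.6
scene tape 0.95 [169.9 242.2  23.3  36.8] c 181.6 260.6
scene offcut 0.64 [177.9 282.9  31.9  41. ] c 193.8 303.4
scene bitbox 0.54 [331.1 168.1  18.9  26.4] c 340.6 181.3
```

View pics/t1.png

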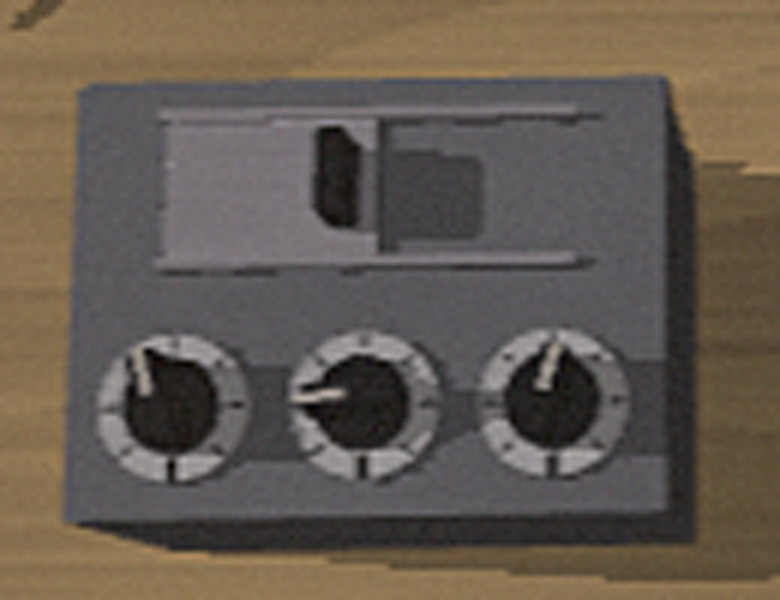

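View pics/t2.png

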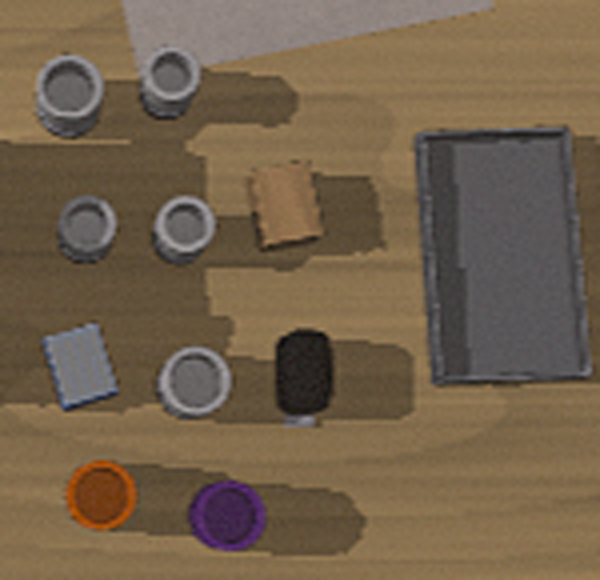

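View pics/s2.png

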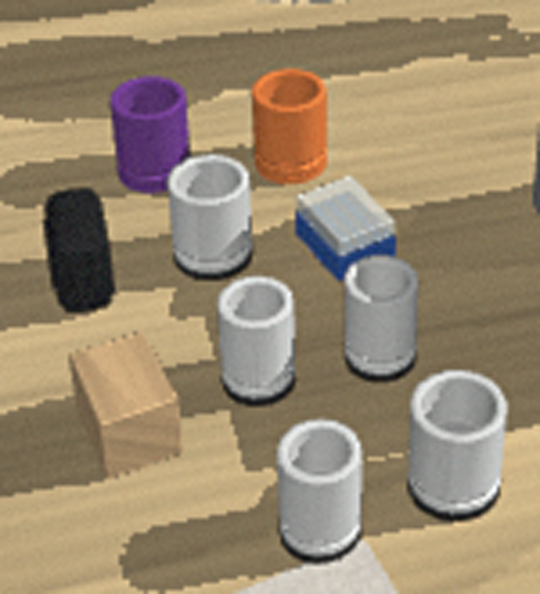

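View pics/s3.png

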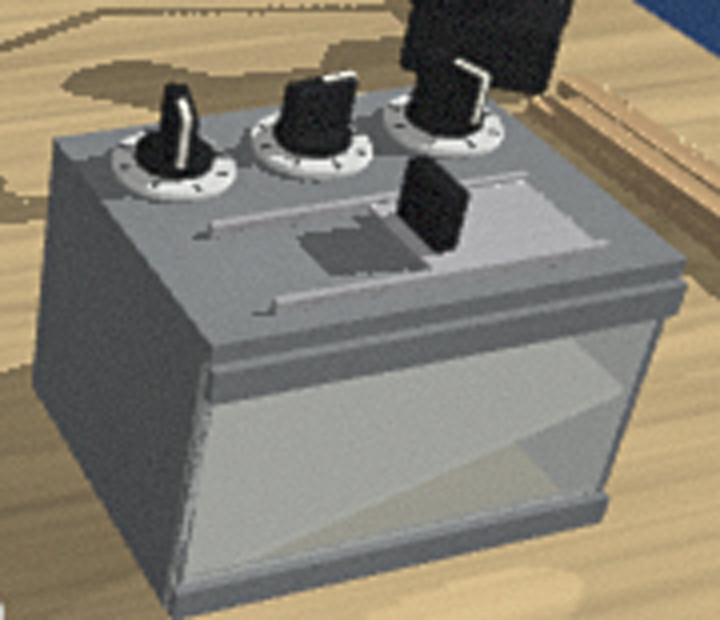

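```bash
cat > fit.py <<'E'
from h import *
from scipy.optimize import least_squares
T=lambda x,y:np.array([x/6+125-.4,y/6+150-.4]); S=lambda x,y:np.array([x/4+300-.4,y/4+150-.4])
obs=[('top',(.1,.135,.18),T(80,88)),('top',(.1,-.135,.18),T(665,77)),('top',(-.1,.135,.18),T(68,522)),('top',(-.1,-.135,.18),T(667,512)),
('scene',(-.1,-.135,.18),S(52,140)),('scene',(.1,-.135,.18),S(212,350)),('scene',(.1,.135,.18),S(685,262)),('scene',(.1,-.135,0),S(170,612)),
]
def W(p,q): x,y,z,a=p; c,s=np.cos(a),np.sin(a); return np.array([x+c*q[0]-s*q[1],y+s*q[0]+c*q[1],z+q[2]])
def res(p): return np.concatenate([proj(n,W(p,q))[0]-uv for n,q,uv in obs])
r=least_squares(res,[.45,.27,0,0],loss='soft_l1'); p=r.x
print('box',np.round(p,4),np.degrees(p[3])); print(np.round(res(p).reshape(-1,2),1))
print('bore',W(p,(.05,.06,.18)),'grip',W(p,(.05,.01,.21)), proj('top',W(p,(.05,.01,.222))),proj('scene',W(p,(.05,.01,.222))))
# dials: ring centres at lid level in top and scene
for t,s in (((173,408),(444,125)),((364,406),(311,140)),((554,402),(173,165))):
    P,g=tri('top',T(*t),'scene',S(*s)); c,sn=np.cos(p[3]),np.sin(p[3]); d=P-p[:3]
    print('dial',np.round(P,4),'gap',round(g,4),'boxframe',np.round([c*d[0]+sn*d[1],-sn*d[0]+c*d[1],d[2]],4))
for n,t,s,wt,ws in (('S1',(70,88),(457,408),66,95),('S2',(170,77),(320,452),58,83),('S3',(87,222),(381,280),57,73),('S4',(185,221),(256,306),61,76),('S5',(195,379),(210,183),71,81)):
    t=np.array(t)/4+[264.6,144.6]; s=np.array(s)/3.6+[159.6,189.6]
    P,g=tri('top',t,'scene',s)
    f=lambda n,w:w*np.abs((P-cam(n)[1])@cam(n)[2][:,2])/cam(n)[0][0,0]
    print(n,np.round(P,4),'gap',round(g,4),'r',round(np.hypot(P[0],P[1]),3),'dia',np.round([f('top',wt/4),f('scene',ws/3.6)],4))
# tray: corners of the rim top
for c in ((418,133),(567,128),(590,376),(435,384)):
    print('tray',np.round(atz('top',np.array(c)/4+[264.6,144.6],.025),4))
E
python3 fit.py
```

```text
box [ 0.5218  0.1995 -0.003   0.0123] 0.7074058774297544
[[ 0.2  0.3]
 [ 0.3  0.5]
 [-0.3 -0. ]
 [ 0.3 -0.3]
 [ 0.4  0. ]
 [ 0.2 -0.3]
 [ 0.2 -0.3]
 [-0.5  0.7]]
bore [0.57104515 0.26010455 0.17696374] grip [0.57166246 0.21010836 0.20696374] [[179.65577727 177.84610348]] [[409.28400333 193.61455435]]
dial [0.4708 0.2862 0.1809] gap 0.0004 boxframe [-0.0499  0.0874  0.1839]
dial [0.4707 0.1998 0.1837] gap 0.0004 boxframe [-0.0511  0.001   0.1868]
dial [0.4722 0.1146 0.1814] gap 0.0007 boxframe [-0.0506 -0.0842  0.1845]
S1 [ 0.6441 -0.0672  0.0578] gap 0.0015 r 0.648 dia [0.051 0.051]
S2 [ 0.6529 -0.145   0.0566] gap 0.0017 r 0.669 dia [0.045  0.0431]
S3 [ 0.5383 -0.0792  0.0605] gap 0.0019 r 0.544 dia [0.0434 0.043 ]
S4 [ 0.5389 -0.1542  0.059 ] gap 0.0022 r 0.561 dia [0.0465 0.0439]
S5 [ 0.4184 -0.1589  0.0583] gap 0.0016 r 0.448 dia [0.0533 0.0518]
tray [ 0.6151 -0.3431  0.025 ]
tray [ 0.6185 -0.4621  0.025 ]
tray [ 0.4212 -0.4684  0.025 ]
tray [ 0.416  -0.3474  0.025 ]
```

```bash
cat >> h.py <<'E'
BOX=np.array([.5218,.1995,0,.0123])
def B(x,y,z): c,s=np.cos(BOX[3]),np.sin(BOX[3]); return np.array([BOX[0]+c*x-s*y,BOX[1]+s*x+c*y,z])
DY={'left':.085,'mid':0,'right':-.085}
def down(yaw): return [np.pi,0,yaw]
E
python3 - <<'E'
from h import *
im=optics.capture('top'); g=cv2.resize(im,None,fx=6,fy=6,interpolation=cv2.INTER_CUBIC)
def pts(n,y,v,s):
    a=np.pi-v
    return [ (proj(n,B(-.05+r*np.cos(a),y+r*np.sin(a),.224))[0]+.5)*s for r in (0,.021)]
for n,(x0,y0,w,h),f in (('top',(125,195,130,50),6),('scene',(320,155,120,50),6)):
    g=cv2.resize(optics.capture(n),None,fx=6,fy=6,interpolation=cv2.INTER_CUBIC)
    for y,v in ((.085,2.75),(0,1.5),(-.085,3.35)):
        a,b=pts(n,y,v,6); cv2.line(g,tuple(int(i) for i in a),tuple(int(i) for i in b),(255,0,0),1)
    cv2.imwrite(f'pics/dl_{n}.png',g[y0*6:(y0+h)*6,x0*6:(x0+w)*6,::-1])
# reach checks
for nm,p in (('L',B(-.05,.085,.204)),('R',B(-.05,-.085,.204)),('bore',B(.05,.06,.30)),('sh',B(.05,-.07,.3)),('S2',[.653,-.145,.03]),('S2up',[.653,-.145,.3])):
    for yaw in (-1.57,0,1.57,3.0): 
        q=robot.solve_ik(p,down(yaw)); print(nm,yaw,None if q is None else np.round(q,2))
E
```

```text
L -1.57 [ 0.54  0.09  0.18  1.66  0.   -2.6 ]
L 0 [0.54 0.09 0.18 1.66 0.   2.11]
L 1.57 [0.54 0.09 0.18 1.66 0.   0.54]
L 3.0 [ 0.54  0.09  0.18  1.66  0.   -0.89]
R -1.57 [ 0.24 -0.06  0.03  1.66  0.   -2.91]
R 0 [ 0.24 -0.06  0.03  1.66  0.    1.81]
R 1.57 [ 0.24 -0.06  0.03  1.66  0.    0.24]
R 3.0 [ 0.24 -0.06  0.03  1.66  0.   -1.19]
bore -1.57 [ 0.43  0.37  0.7   1.91  0.   -2.71]
bore 0 [0.43 0.37 0.7  1.91 0.   2.  ]
bore 1.57 [0.43 0.37 0.7  1.91 0.   0.43]
bore 3.0 [ 0.43  0.37  0.7   1.91  0.   -1.  ]
sh -1.57 [ 0.22  0.25  0.56  1.88  0.   -2.92]
sh 0 [0.22 0.25 0.56 1.88 0.   1.79]
sh 1.57 [0.22 0.25 0.56 1.88 0.   0.22]
sh 3.0 [ 0.22  0.25  0.56  1.88  0.   -1.21]
S2 -1.57 [-0.22  0.37  0.18  1.38  0.    2.92]
S2 0 [-0.22  0.37  0.18  1.38  0.    1.35]
S2 1.57 [-0.22  0.37  0.18  1.38  0.   -0.22]
S2 3.0 [-0.22  0.37  0.18  1.38  0.   -1.65]
S2up -1.57 [-0.22  0.5   0.89  1.96  0.    2.92]
S2up 0 [-0.22  0.5   0.89  1.96  0.    1.35]
S2up 1.57 [-0.22  0.5   0.89  1.96  0.   -0.22]
S2up 3.0 [-0.22  0.5   0.89  1.96  0.   -1.65]
```

View pics/dl_top.png

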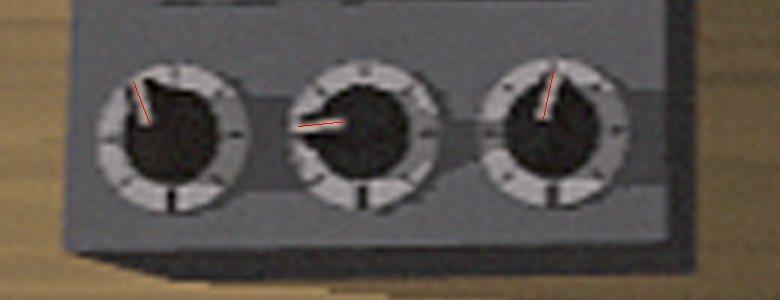

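View pics/dl_scene.png

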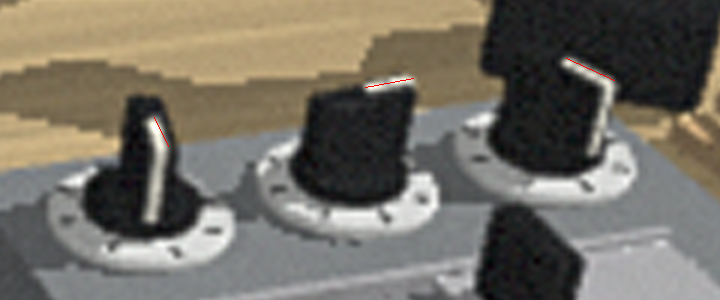

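The top and scene overlays agree that the dials stand at about 2.8, 1.5 and 3.3 rad. The shutter is shut, with its handle at (181,179) in the top view.

Candidates for "sleeve":
- Aluminium: (282,167), (307,164), (287,200), (311,200), (314,240).
- Orange (290,268), purple (321,273) and the black tape (341,239) are rejected by their description.

The crop confirms five plain aluminium sleeves. The ones at (282,167) and (314,240) measure 51–53 mm, so they are oversize. The other three are about 44 mm. I'll set the dials now.

```bash
cat >> h.py <<'E'
def turn(which,v0,v1,z=.204):
    p=B(-.05,DY[which],z)
    yaw=lambda v: np.pi-v+BOX[3]+np.pi/2
    up=p+[0,0,.08]
    robot.gripper_open()
    robot.move_pose(up,down(yaw(v0))); robot.move_straight(p,rate=.12)
    robot.close(30); s=robot.state(); print(which,'closed',round(s['opening'],4),'F',np.round(s['ft_force'],1),'pos',np.round(s['eef_pos']-p,4))
    q=np.array(s['joints']); q[5]+=v1-v0; robot.set_joints(q)
    s=robot.state(); print(' turned',np.round(s['ft_force'],1),np.round(s['moment'],2),s['joints'][5])
    robot.gripper_open(); robot.move_straight(up,rate=.2)
E
python3 - <<'E'
from h import *
p=B(-.05,.085,.30); robot.move_pose(p,down(np.pi*1.5-2.8+BOX[3]))
turn('left',2.8,1.571)
print(robot.state()['time_s'])
E
```

```text
left closed -0.0002 F [-0.8  0.6  0.5] pos [-0. -0. -0.]
 turned [0.2 0.2 0.7] [-0.01  0.   -0.  ] -1.0387431697116456
7.0167
```

```bash
python3 - <<'E'
from h import *
save('scene','a1.png',(300,40,220,190),3.6); save('top','a1t.png',(125,150,130,100),6)
E
```

```text
(no output)
```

View pics/a1.png

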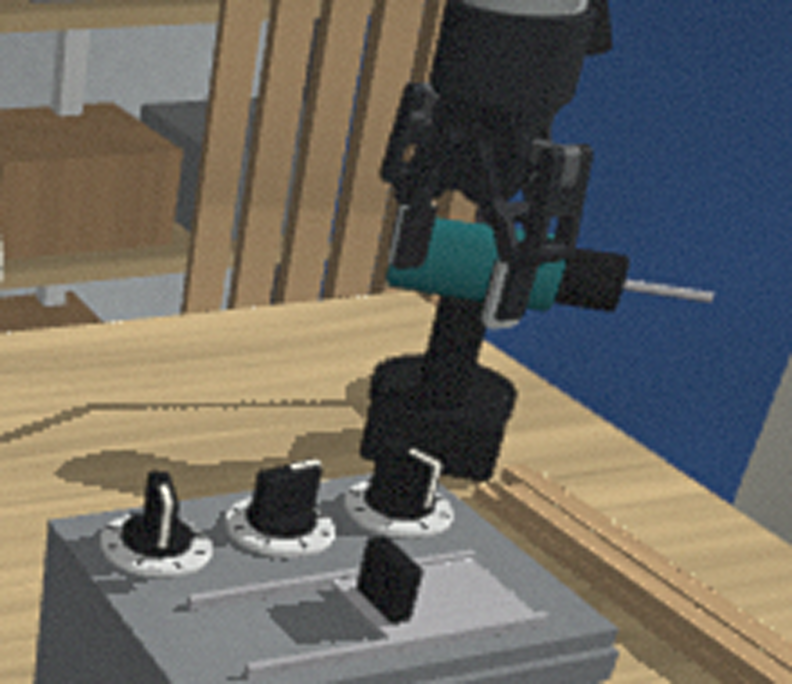

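View pics/a1t.png

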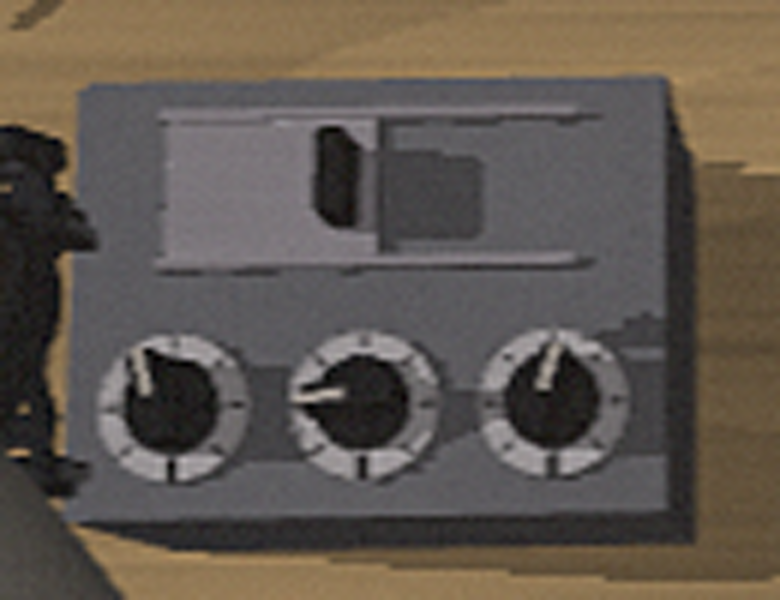

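```bash
python3 - <<'E'
from h import *
s=robot.state(); print(s['eef_pos'],s['joints'],s['tool_rot'],B(-.05,.085,.284))
for n in ('top','scene'): print(n,proj(n,s['eef_pos']),proj(n,[0,0,0]),proj(n,[.236,.497,.202]), proj(n,s['eef_pos']+[0,0,.1]))
save('scene','b1.png'); save('top','b1t.png')
E
```

```text
[0.47056718 0.28375742 0.28282592] [ 5.42641197e-01  1.36437578e-01  3.90082198e-01  1.82614286e+00
 -1.80153168e-05 -1.04026623e+00] [-3.14071596e+00 -1.45885066e-03 -3.12948217e+00] [0.47075831 0.28387859 0.284     ]
top [[142.35931977 212.11558757]] [[261.5421013  381.86528585]] [[ 64.36200531 308.25927801]] [[127.87600309 205.39002562]]
scene [[419.67099119 140.07114446]] [[243.54597866 169.78132765]] [[431.459335   124.91233594]] [[430.8147472   94.45326586]]
```

View pics/b1.png

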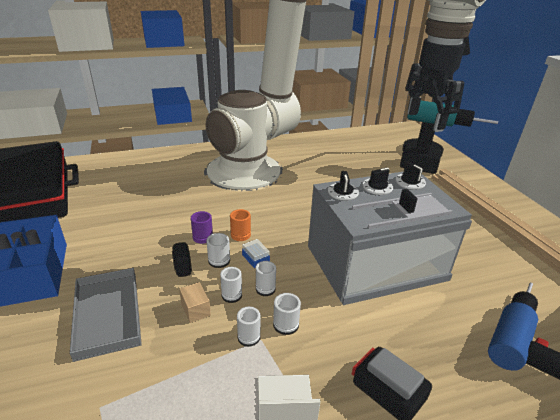

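View pics/b1t.png

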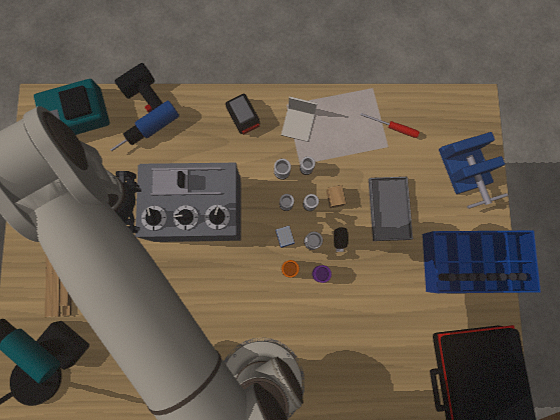

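```bash
python3 - <<'E'
from h import *
P=robot.state()['eef_pos']
for n in ('top','scene'): print(n,proj(n,[P+[.05,0,.013],P-[.05,0,-.013],P]))
robot.close(30)
P=robot.state()['eef_pos'];print(P, robot.state()['opening'])
im=optics.capture('scene'); 
g=cv2.resize(im[80:220,350:500],None,fx=5,fy=5,interpolation=cv2.INTER_CUBIC)
u=(proj('scene',P)[0]+.5-[350,80])*5; cv2.drawMarker(g,tuple(int(i) for i in u),(255,0,0))
cv2.imwrite('pics/c1.png',g[:,:,::-1])
E
```

```text
top [[141.58724831 191.11388872]
 [139.721361   231.9245286 ]
 [142.37829457 212.15076117]]
scene [[434.86174154 144.17585383]
 [408.29280176 125.52756126]
 [419.62512387 140.03789987]]
[0.47077752 0.28388971 0.28401618] 0.0001714127514915458
```

View pics/c1.png

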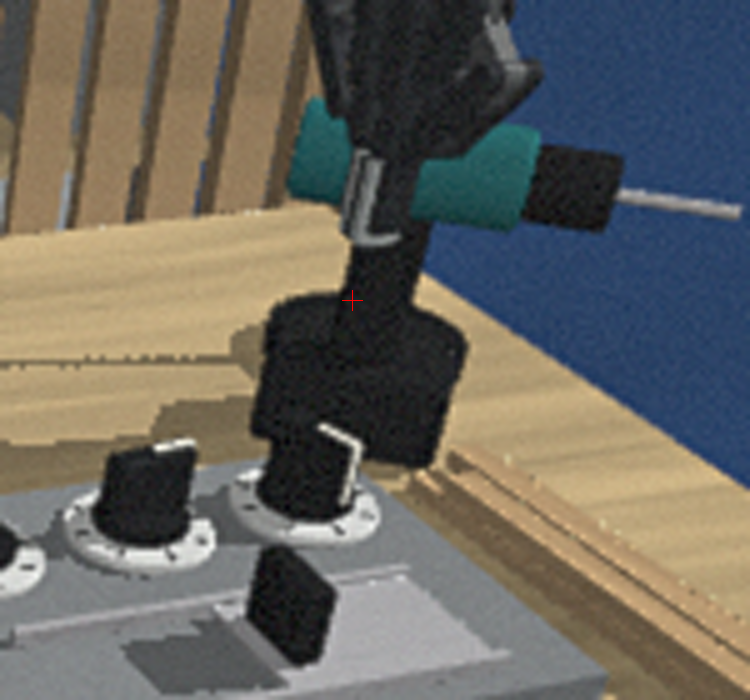

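```bash
python3 - <<'E'
from h import *
print(robot.grip_point_offset, robot.state()['time_s'], [a for a in dir(robot) if a[0]!='_'])
robot.move_pose([.40,0,.15],down(np.pi/2)); robot.move_straight([.40,0,.02],rate=.2)
f0=robot.state()['ft_force'];print(f0,robot.state()['time_s'])
im=optics.capture('scene'); P=robot.state()['eef_pos']
g=cv2.resize(im[80:240,200:360],None,fx=5,fy=5,interpolation=cv2.INTER_CUBIC)
for dz in (0,.026):
  u=(proj('scene',P+[0,0,dz])[0]+.5-[200,80])*5; cv2.drawMarker(g,tuple(int(i) for i in u),(255,0,0))
cv2.imwrite('pics/c2.png',g[:,:,::-1])
im=optics.capture('top'); cv2.imwrite('pics/c2t.png',cv2.resize(im[120:280,190:350],None,fx=4,fy=4)[:,:,::-1]); print(proj('top',P)-[190,120])
E
```

```text
0.0187 8.0333 ['Unreachable', 'close', 'grip_point_offset', 'gripper_open', 'hold', 'move_pose', 'move_straight', 'set_joints', 'sign_off', 'solve_ik', 'state']
[-0.40932766  0.55548117  0.95554201] 10.0583
[[ 71.0042533  126.42185538]]
```

View pics/c2.png

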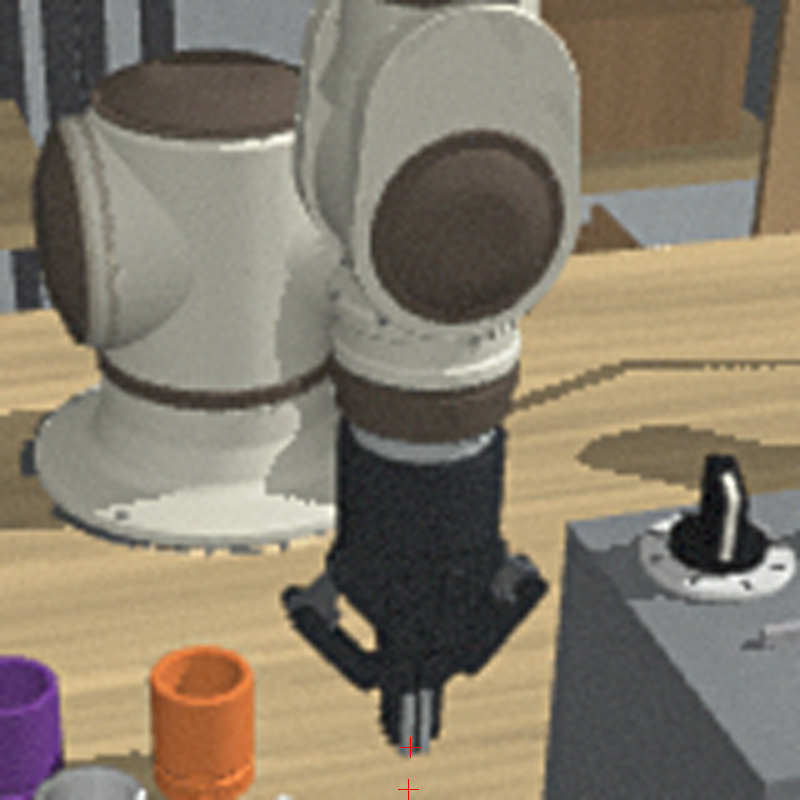

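The picture shows the real fingertips at about (413,745) in the crop. That is about 26 mm above the projected TCP, so the reported TCP lies beyond the real finger ends. I'll measure the difference with a soft touch on the table.

```bash
python3 - <<'E'
from h import *
f0=robot.state()['ft_force'][2]
for z in [.004,-.006,-.012]+list(np.arange(-.015,-.034,-.0015)):
    try: robot.move_straight([.40,0,z],rate=.06)
    except robot.Unreachable: print('unreach',z);break
    robot.hold(.05); s=robot.state(); f=s['ft_force'][2]-f0
    print(round(z,4),round(s['eef_pos'][2],4),round(f,1))
    if abs(f)>4: break
robot.move_straight([.40,0,.08],rate=.2); print(robot.state()['time_s'])
E
```

```text
0.004 0.0039 -0.2
-0.006 -0.0062 0.0
-0.012 -0.0121 0.7
-0.015 -0.015 -0.9
-0.0165 -0.0165 -0.4
-0.018 -0.0181 -0.7
-0.0195 -0.0195 -0.4
-0.021 -0.021 0.2
-0.0225 -0.0226 -1.0
-0.024 -0.024 -0.6
-0.0255 -0.0255 0.0
-0.027 -0.027 -0.2
-0.0285 -0.0285 -0.9
-0.03 -0.0292 9.2
15.2917
```

The touch comes at reported z = −0.029, so the true fingertip sits 29 mm short of the reported TCP. I'll correct for that from here on.

```bash
sed -i 's/p=B(-.05,DY\[which\],z)$/p=B(-.05,DY[which],z-OFF)/; s/^DY=/OFF=.029\nDY=/' h.py; python3 - <<'E'
from h import *
robot.gripper_open()
robot.move_straight([.40,0,.30],rate=.25)
turn('left',2.8,1.571)
save('scene','d1.png',(320,130,120,70),6); save('top','d1t.png',(125,150,130,100),6);print(robot.state()['time_s'])
E
```

```text
left closed 0.0136 F [-0.2  0.5  1.2] pos [0.     0.0001 0.0001]
 turned [0.3 0.1 2.4] [0.05 0.04 0.06] -1.0388313337868924
22.3917
```

View pics/d1.png

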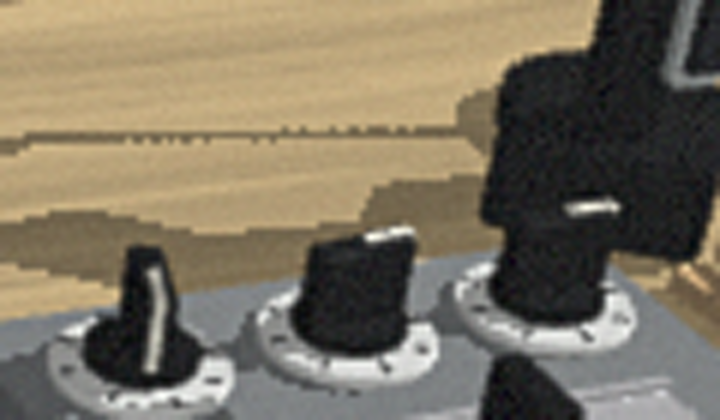

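View pics/d1t.png

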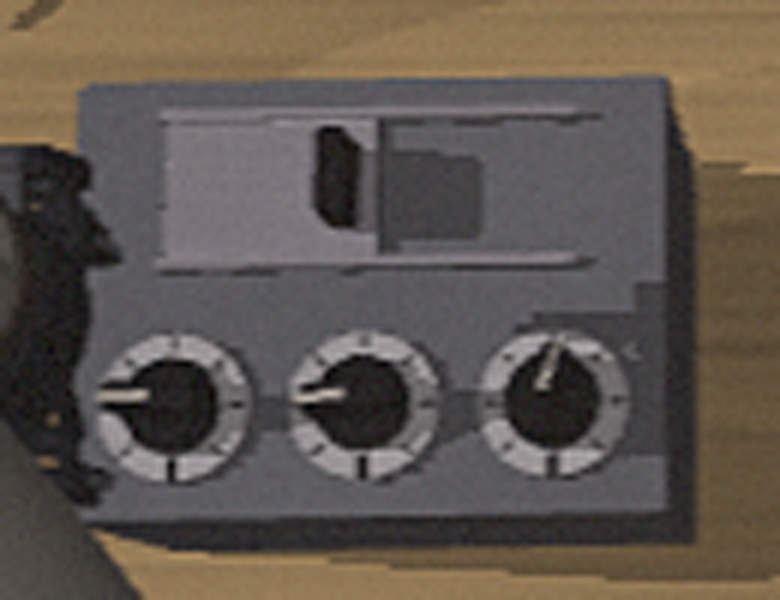

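The grip closed to 13.6 mm on the 14 mm bar, and the left dial's pointer now points to +y (number 2). The middle and right dials are next.

```bash
python3 - <<'E'
from h import *
turn('mid',1.5,3.927)
turn('right',3.3,2.356)
robot.move_pose(B(.05,-.11,.30),down(BOX[3]+np.pi/2))
for n,(x0,y0,w,h),f in (('top',(125,195,130,50),6),('scene',(320,145,120,60),6)):
    g=cv2.resize(optics.capture(n),None,fx=6,fy=6,interpolation=cv2.INTER_CUBIC)
    for y,v in ((.085,1.571),(0,3.927),(-.085,2.356)):
        a=np.pi-v
        a,b=[(proj(n,B(-.05+r*np.cos(a),y+r*np.sin(a),.224))[0]+.5)*6 for r in (0,.021)]
        cv2.line(g,tuple(int(i) for i in a),tuple(int(i) for i in b),(255,0,0),1)
    cv2.imwrite(f'pics/e_{n}.png',g[y0*6:(y0+h)*6,x0*6:(x0+w)*6,::-1])
print(robot.state()['time_s'])
E
```

```text
mid closed 0.0131 F [-2.  -0.1  2.7] pos [-0.0001 -0.0001  0.0002]
 turned [-4.1  2.6  2.1] [ 0.55  0.82 -0.03] 1.1715591355349326
right closed 0.0131 F [-1.9 -0.1  2.2] pos [0.     0.     0.0002]
 turned [-1.5  3.5  2.9] [0.78 0.31 0.1 ] -0.559653639493661
33.2417
```

View pics/e_top.png

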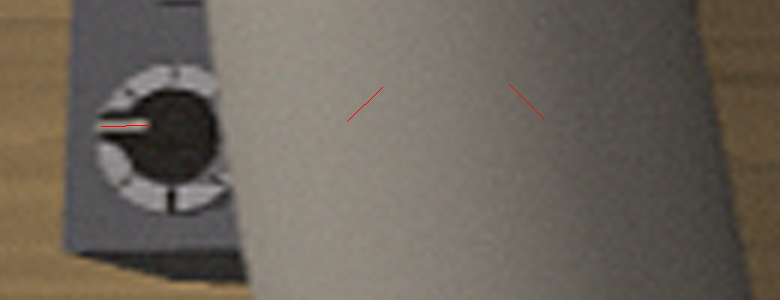

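View pics/e_scene.png

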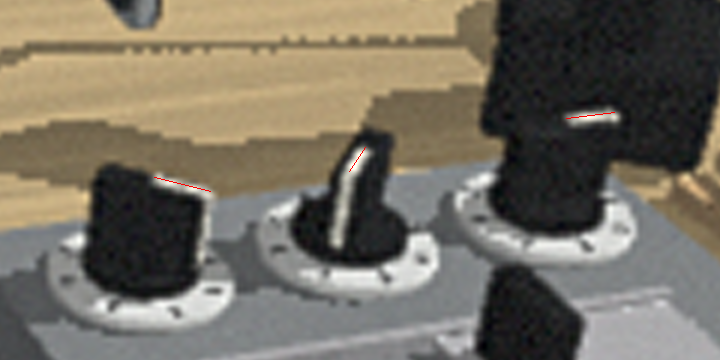

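The overlay lines match all three pointers in the scene view, so the code 2-5-3 is set. In the top view the arm hides the middle and right dials. I'll open the shutter now.

```bash
python3 - <<'E'
from h import *
z=.196-OFF; yaw=BOX[3]+np.pi/2
robot.move_pose(B(.05,.01,z+.08),down(yaw)); robot.move_straight(B(.05,.01,z),rate=.12)
robot.close(40); s=robot.state(); print(s['opening'],s['ft_force'])
robot.move_straight(B(.05,-.0695,z),rate=.08); s=robot.state(); print(s['opening'],s['ft_force'],s['eef_pos'])
robot.gripper_open(); robot.move_straight(B(.05,-.0695,z+.1),rate=.2)
robot.move_pose([.45,-.12,.35],down(np.pi))
print(robot.state()['time_s'])
save('top','f1.png',(125,150,130,100),6); save('scene','f2.png',(120,170,360,190),2.2)
E
```

```text
0.013372262935473833 [ 0.42549988 -1.30478625  2.55447952]
0.013347996984757129 [-3.11657694 -2.14146231  5.84893322] [0.57251834 0.13003745 0.16714035]
39.55
```

View pics/f1.png

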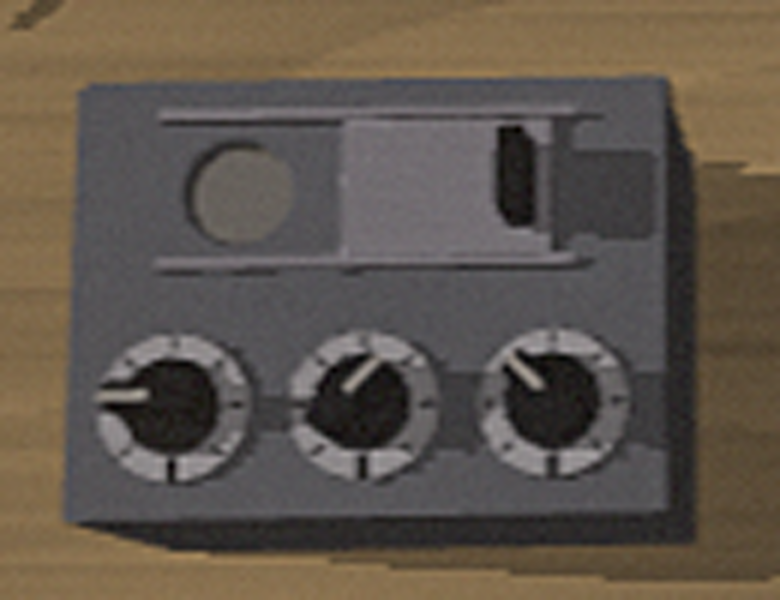

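View pics/f2.png

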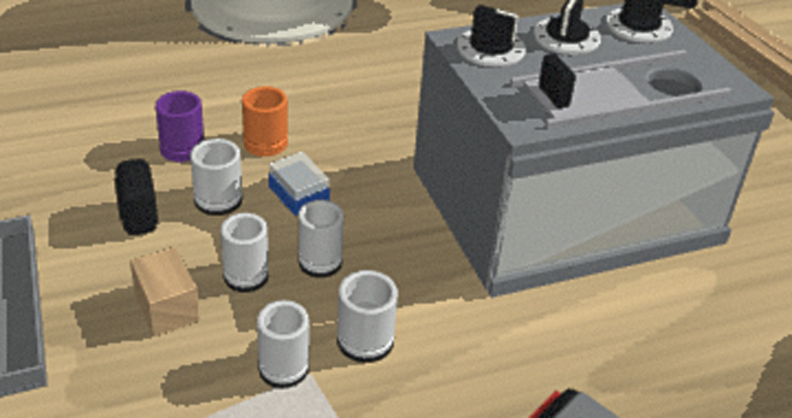

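The shutter is fully open, with the bore at (241,193) in the crop, and all three dials are still on code. No sleeve has been disturbed. I'll check the fine positions with projected circles for the sleeve rims at z = 64 mm and the bore mouth.

```bash
cat > ov.py <<'E'
from h import *
def overlay(circs,n,crop,f,fn):
    x0,y0,w,h=crop; im=optics.capture(n)[y0:y0+h,x0:x0+w]; g=cv2.resize(im,None,fx=f,fy=f,interpolation=cv2.INTER_CUBIC)
    a=np.linspace(0,2*np.pi,90)
    for (x,y,z,d) in circs:
        P=np.c_[x+d/2*np.cos(a),y+d/2*np.sin(a),np.full(90,z)]
        u=(proj(n,P)+.5-[x0,y0])*f; cv2.polylines(g,[np.int32(np.round(u))],True,(255,0,0),1)
    cv2.imwrite('pics/'+fn,g[:,:,::-1])
SL={'S1':(.6441,-.0672,.052),'S2':(.6529,-.145,.044),'S3':(.5383,-.0792,.044),'S4':(.5389,-.1542,.044),'S5':(.4184,-.1589,.052)}
if __name__=='__main__':
    c=[]
    for k,(x,y,d) in SL.items():
        n=proj('top',[x,y,.058])[0]; P=atz('top',n,.064); print(k,np.round(P,4)); c+= [(P[0],P[1],.064,d),(P[0],P[1],0,d)]
    b=B(.05,.06,.18); c+=[(b[0],b[1],.18,.048),(b[0],b[1],.18,.052)]
    overlay(c,'top',(268,150,64,100),8,'g1.png'); overlay(c,'scene',(200,225,110,125),6,'g2.png')
    overlay(c,'top',(140,165,60,40),12,'g3.png'); overlay(c,'scene',(390,180,70,50),10,'g4.png')
E
python3 ov.py; python3 -c "
import cv2,numpy as np
a=[cv2.imread(f'pics/g{i}.png') for i in (3,4)]
h=480; cv2.imwrite('pics/g34.png',cv2.resize(np.vstack([a[0],cv2.resize(a[1],(720,514))]),None,fx=.6,fy=.6))"
```

```text
S1 [ 0.6425 -0.067   0.064 ]
S2 [ 0.6512 -0.1445  0.064 ]
S3 [ 0.5372 -0.079   0.064 ]
S4 [ 0.5378 -0.1536  0.064 ]
S5 [ 0.4179 -0.1583  0.064 ]
```

View pics/g1.png

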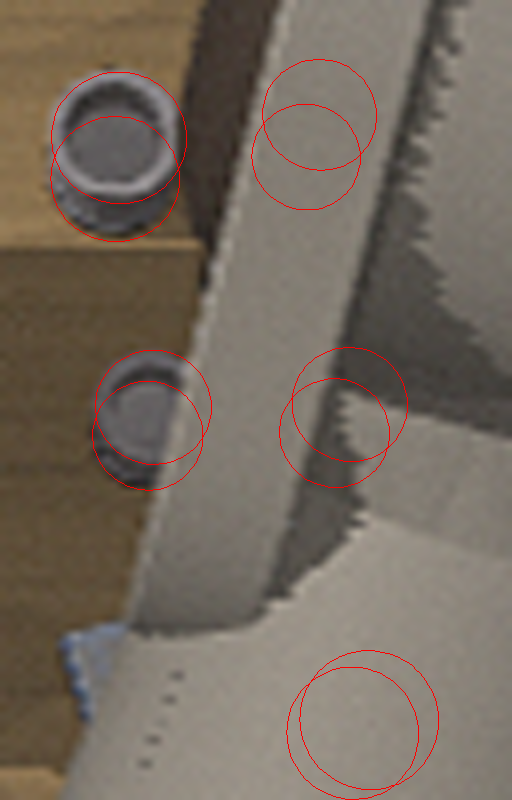

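View pics/g2.png

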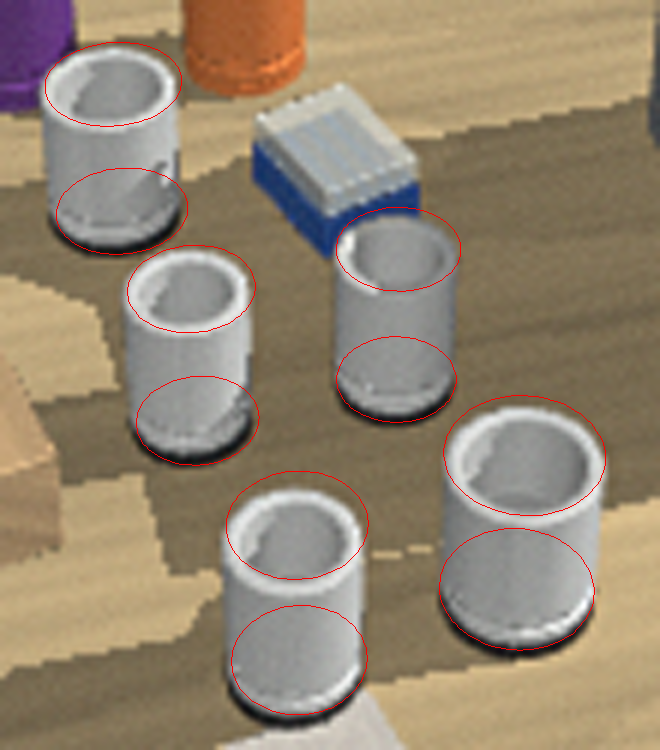

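View pics/g34.png

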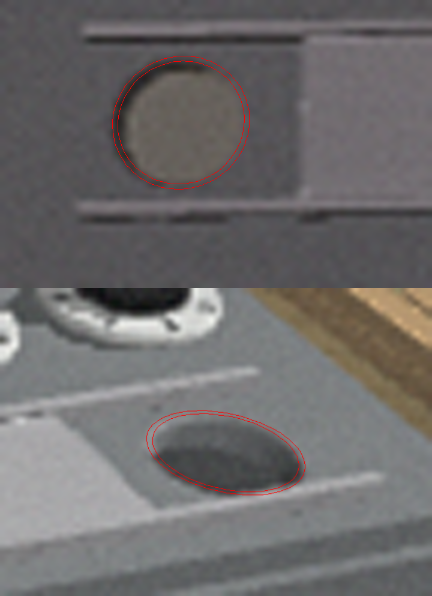

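The bore circle fits in both views. The triangulated (SL) sleeve positions fit better in x. I'll pick the first 44 mm sleeve, S2.

```bash
cat >> h.py <<'E'
OFFV=OFF
UP=.30-OFF
def pick(x,y,yaw=0.,tip=.031):
    robot.gripper_open(); z=tip-OFF
    robot.move_pose([x,y,max(z+.11,.1)],down(yaw)); robot.move_straight([x,y,z],rate=.15)
    robot.close(40); s=robot.state(); print('grasp',round(s['opening'],4),np.round(s['ft_force'],1))
    robot.move_straight([x,y,UP],rate=.25); s=robot.state(); print('lifted',round(s['opening'],4),'t',s['time_s']); return s['opening']
def look(fn,n='scene',crop=(390,100,90,130),f=5): save(n,fn,crop,f)
E
python3 - <<'E'
from h import *
w=pick(.6529,-.145)
b=B(.05,.06,UP-.03)
robot.move_pose(b,down(0)); s=robot.state(); print(s['eef_pos']-b,s['time_s'],s['ft_force'])
look('h1.png'); save('top','h2.png',(125,140,130,110),6)
E
```

```text
grasp 0.0428 [-0.   0.1  5.4]
lifted 0.0428 t 45.325
[ 5.47126413e-04 -9.62966477e-04  5.85929933e-05] 46.8583 [ 0.71828427  0.11949431 -2.2229952 ]
```

View pics/h1.png

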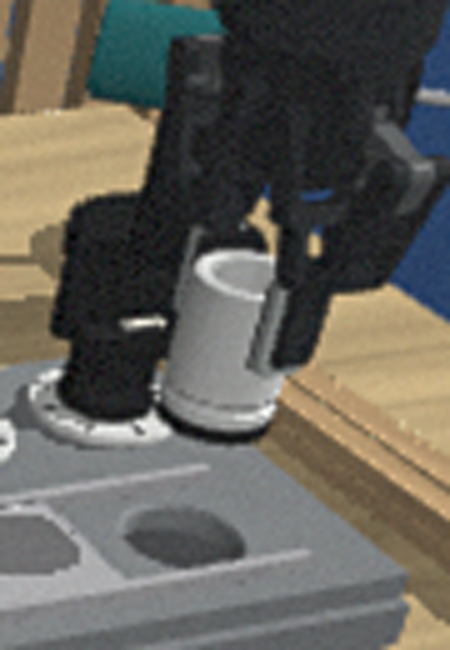

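```bash
python3 - <<'E'
from ov import *
P=robot.state()['eef_pos']; z=P[2]+OFF-.031
c=[(P[0],P[1],z-.003,.044),(P[0],P[1],z+.061,.044)]
overlay(c,'scene',(410,140,50,60),10,'i1.png'); overlay(c,'top',(140,160,50,50),12,'i2.png')
E
```

```text
(no output)
```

View pics/i1.png

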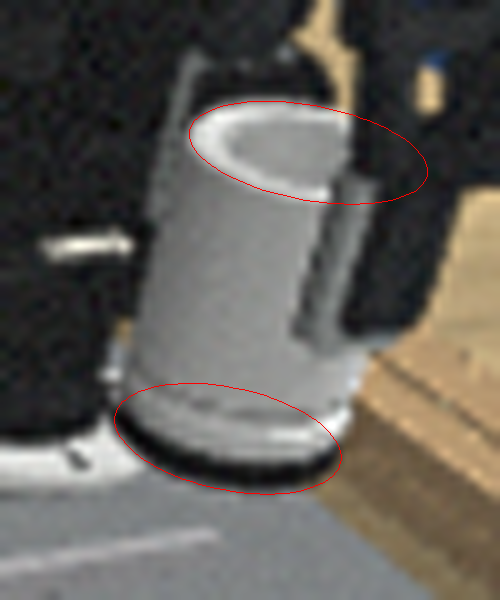

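View pics/i2.png

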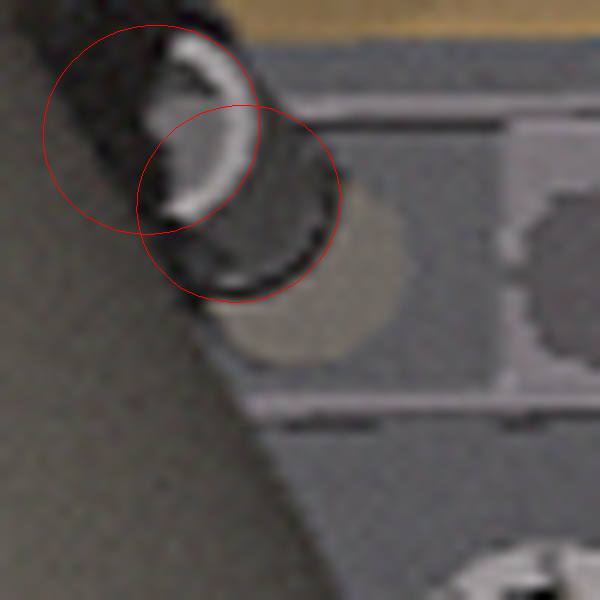

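The held sleeve lines up with the prediction to within about 1 mm. I'll insert it under force watch.

```bash
cat >> h.py <<'E'
def insert(tip=.031,dx=0,dy=0,yaw=0.):
    b=B(.05,.06,0)+[dx,dy,0]
    z=lambda bot: bot+tip-OFF
    robot.move_straight([b[0],b[1],z(.186)],rate=.15); robot.hold(.1); f0=robot.state()['ft_force']
    for bot in (.181,.178,.174,.170,.166):
        robot.move_straight([b[0],b[1],z(bot)],rate=.06)
        s=robot.state(); f=s['ft_force']-f0; print('bot',bot,np.round(f,1),np.round(s['eef_pos'][2]-z(bot),4))
        if f[2]>12: print('CONTACT'); return False
    robot.gripper_open(); robot.move_straight([b[0],b[1],UP],rate=.25); print('t',robot.state()['time_s']); return True
E
python3 - <<'E'
from h import *
r=insert()
if r: robot.move_pose([.45,.0,.3],down(0)); look('j1.png',crop=(290,130,200,180),f=4); save('top','j2.png',(265,145,150,145),4)
E
```

```text
bot 0.181 [-0.  -0.6  0.6] 0.0001
bot 0.178 [-0.7  0.6  0.5] -0.0002
bot 0.174 [-0.3 -1.   0. ] -0.0004
bot 0.17 [-0.5 -1.   0.5] -0.0004
bot 0.166 [-0.7 -0.   0.9] -0.0004
t 49.9583
```

View pics/j1.png

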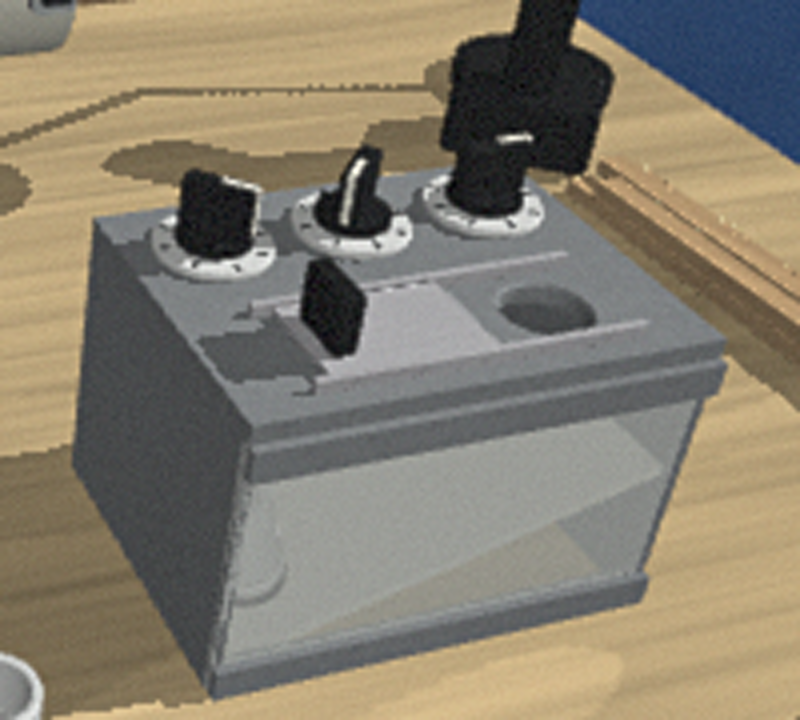

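View pics/j2.png

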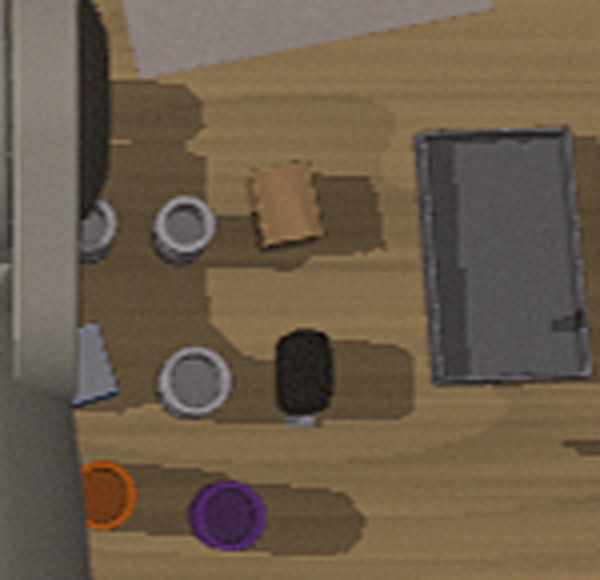

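S2 is in the box, visible behind the panel at (260,570). S4 is still at its place, (185,225) in the top crop, so it is next.

```bash
python3 - <<'E'
from h import *
w=pick(.5389,-.1542)
if .040<w<.047:
    robot.move_pose(B(.05,.06,UP-.03),down(0)); print(insert())
    robot.move_pose([.40,.05,.3],down(0)); look('k1.png',crop=(160,130,330,220),f=2.4); save('top','k2.png',(265,145,150,145),4)
E
```

```text
grasp 0.0428 [-0.   0.6  5.7]
lifted 0.0429 t 54.975
bot 0.181 [-0.4 -0.3 -0.5] 0.0001
bot 0.178 [ 0.2 -0.2 -0.5] -0.0002
bot 0.174 [ 0.2 -0.1 -0.5] -0.0004
bot 0.17 [ 0.1  0.  -0.2] -0.0004
bot 0.166 [ 0.3  0.  -0.9] -0.0004
t 59.4167
True
```

View pics/k1.png

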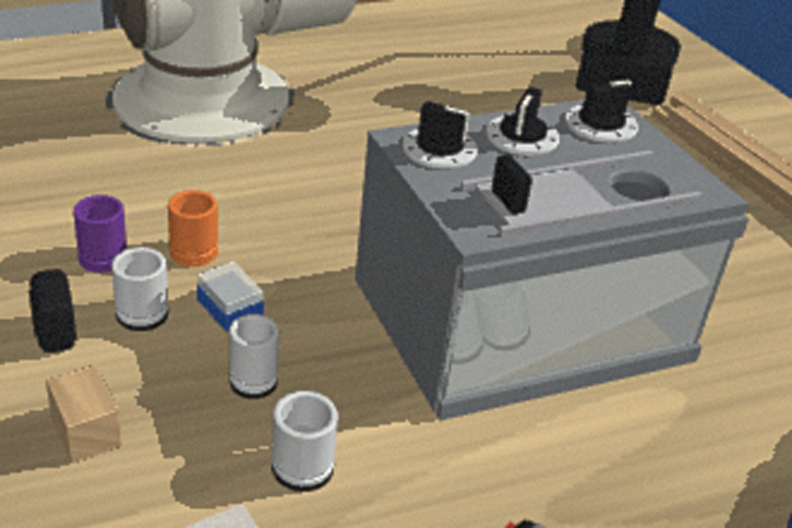

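View pics/k2.png

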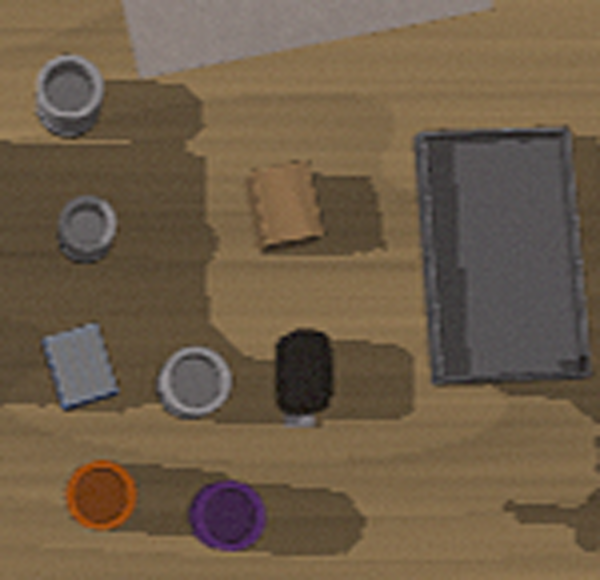

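Two sleeves are in the box and the rest are unmoved. Next is S3, then the oversize ones.

```bash
python3 - <<'E'
from h import *
w=pick(.5383,-.0792)
if .040<w<.047:
    robot.move_pose(B(.05,.06,UP-.03),down(0)); print(insert())
    robot.move_pose([.40,.05,.3],down(0)); look('l1.png',crop=(160,130,330,220),f=2.4); save('top','l2.png',(265,145,150,145),4)
E
```

```text
grasp 0.0429 [0.  1.2 6. ]
lifted 0.043 t 64.4083
bot 0.181 [ 1.2 -0.9 -0.5] 0.0
bot 0.178 [-0.8  0.4  0.9] -0.0002
bot 0.174 [-0.   0.8  0. ] -0.0004
bot 0.17 [0.4 0.2 0.2] -0.0004
bot 0.166 [ 0.2 -0.7  0.9] -0.0004
t 68.6
True
```

View pics/l1.png

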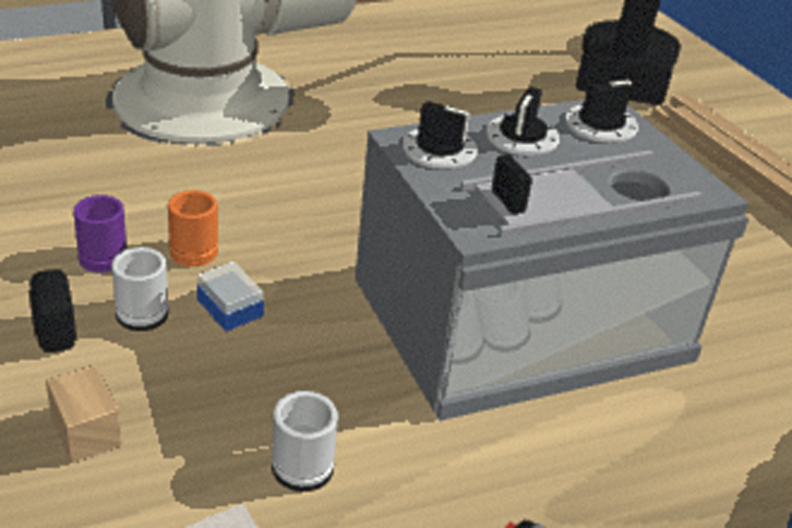

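View pics/l2.png

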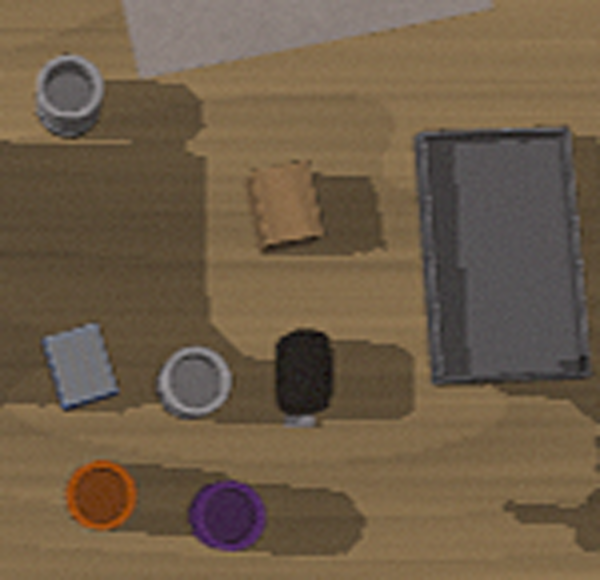

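All three 44 mm sleeves show behind the panel at (465,330), (505,320) and (545,300). S1 and S5 are unmoved. I'll move those two to the tray.

```bash
cat >> h.py <<'E'
def tray(x,y,xt,yt,yaw,tip=.031):
    robot.gripper_open()
    robot.move_pose([x,y,.16-OFF],down(yaw)); robot.move_straight([x,y,tip-OFF],rate=.15)
    robot.close(40); print('grasp',round(robot.state()['opening'],4))
    robot.move_straight([x,y,.16-OFF],rate=.2); print('lift',round(robot.state()['opening'],4))
    robot.move_straight([xt,yt,.16-OFF],rate=.3); 
    f0=robot.state()['ft_force'][2]
    robot.move_straight([xt,yt,tip+.0055-OFF],rate=.12); s=robot.state(); print('df',s['ft_force'][2]-f0)
    robot.gripper_open(); robot.move_straight([xt,yt,.16-OFF],rate=.2); print('t',robot.state()['time_s'])
E
python3 - <<'E'
from h import *
print(atz('top',(321.5,273),.064),atz('top',(341,239),.06))
tray(.6441,-.0672,.568,-.404,0)
robot.move_pose([.42,-.05,.3],down(0)); save('top','m1.png',(265,145,150,145),4); save('scene','m2.png',(60,200,260,170),3)
E
```

```text
[ 0.31853795 -0.17939126  0.064     ] [ 0.41885613 -0.24117955  0.06      ]
grasp 0.0508
lift 0.0511
df 0.16655796341266238
t 77.0917
```

View pics/m2.png

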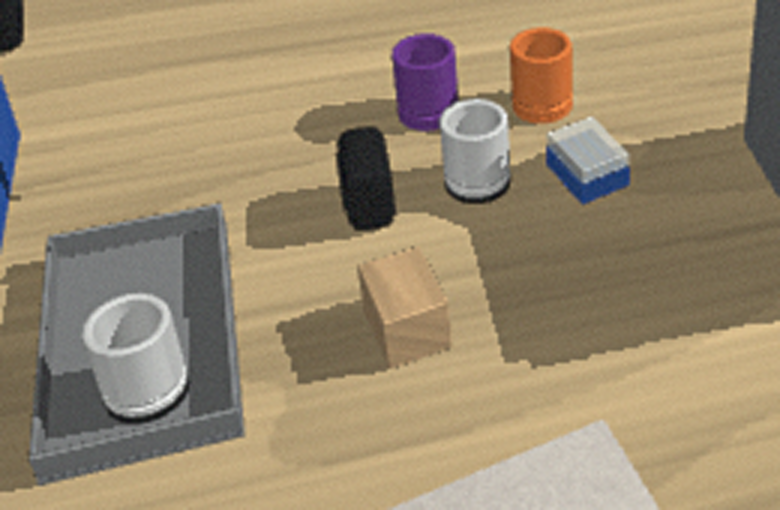

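View pics/m1.png

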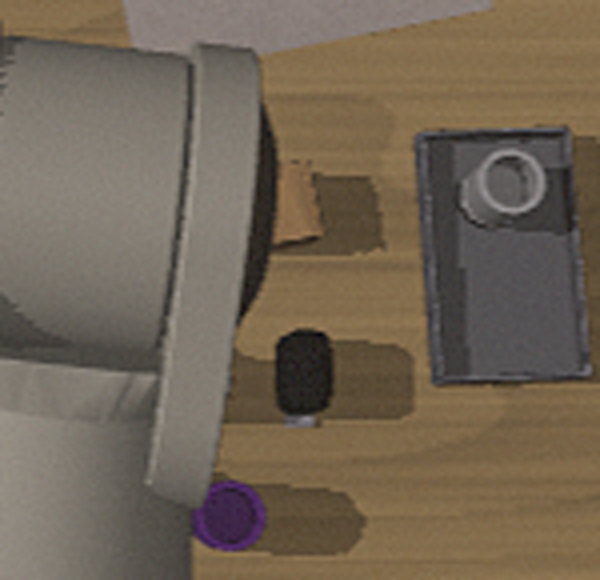

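S1 gripped at 51 mm, confirming it is oversize, and stands upright in the tray. S5 is unmoved.

```bash
python3 - <<'E'
from h import *
tray(.4184,-.1589,.466,-.407,-.3)
robot.move_pose(B(.05,-.07,.30),down(BOX[3]+np.pi/2)); save('top','n1.png',(265,145,150,145),4); save('scene','n2.png',(60,200,260,170),3)
E
```

```text
grasp 0.0511
lift 0.0506
df -1.8915734474677888
t 85.3667
```

View pics/n2.png

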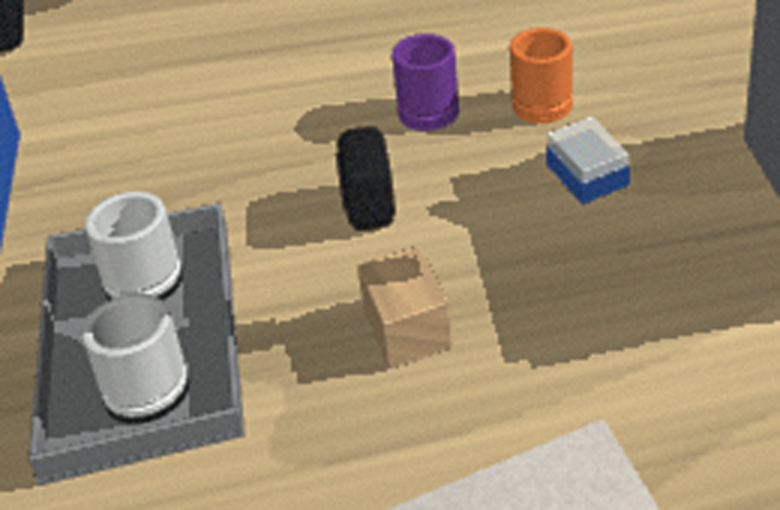

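View pics/n1.png

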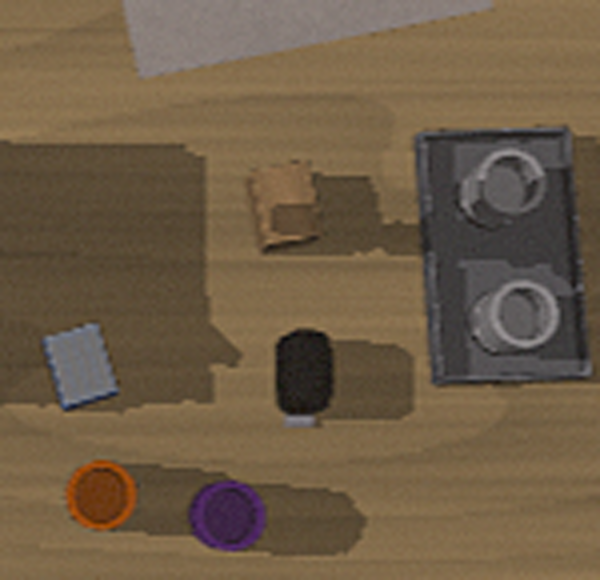

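Both oversize sleeves stand upright in the tray, and the tape, offcut and bit box are unmoved. I'll shut the shutter.

```bash
python3 - <<'E'
from h import *
z=.196-OFF; yaw=BOX[3]+np.pi/2
robot.move_straight(B(.05,-.0695,z+.08),rate=.2); robot.move_straight(B(.05,-.0695,z),rate=.12)
robot.close(40); s=robot.state(); print(s['opening'],s['ft_force'])
robot.move_straight(B(.05,.0095,z),rate=.08); print(robot.state()['ft_force'])
robot.move_straight(B(.05,.0108,z),rate=.02); s=robot.state(); print(s['opening'],s['ft_force'],s['eef_pos']-B(.05,.0108,z))
robot.gripper_open(); robot.hold(.3); robot.move_straight(B(.05,.0108,z+.1),rate=.2)
robot.move_pose([.40,-.05,.3],down(0)); print(robot.state()['time_s'])
save('top','o1.png',(125,150,130,100),6); look('o2.png',crop=(290,130,200,180),f=4)
E
```

```text
0.012739020018538477 [-1.06730478  0.50561329  1.47891045]
[ 3.26072376 -1.48411175  4.87296454]
0.013206071162728948 [ 3.04112293 -6.95495694  5.5401714 ] [ 0.00022764 -0.00090809  0.00018313]
93.6417
```

View pics/o1.png

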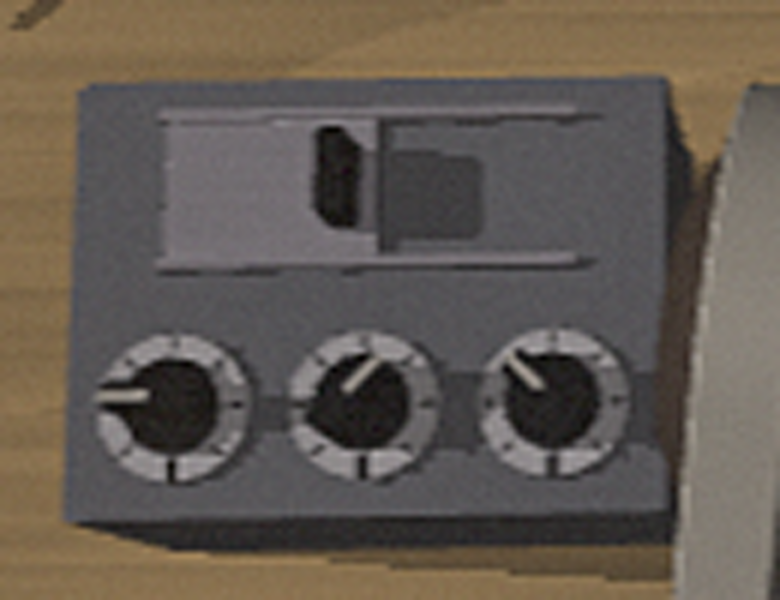

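View pics/o2.png

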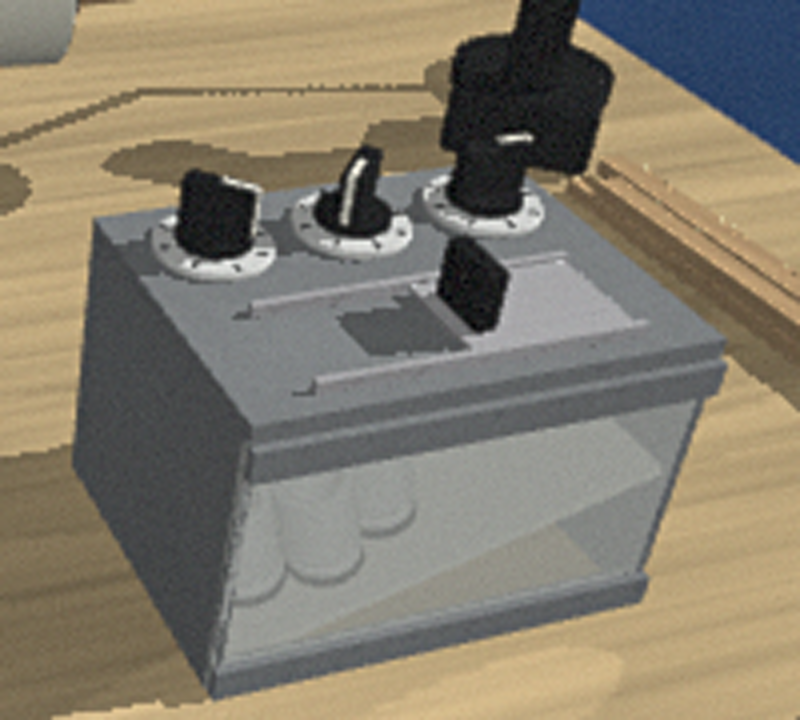

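The shutter is shut, at the same pixels as at the start, and the dials are still on code. I'll check how high the third sleeve inside sits, then turn the left dial away from the code.

```bash
python3 - <<'E'
from h import *
for u in ((385,530),(320,580),(255,600)):
    e,d=ray('scene',np.array(u)/4+[289.6,129.6]); t=(.585-e[0])/d[0]; P=e+d*t; print('base rim',np.round(P-[BOX[0],BOX[1],0],3))
turn('left',1.571,3.14)
robot.move_pose([.40,-.05,.3],down(0)); print(robot.state()['time_s'])
save('top','p1.png'); save('scene','p2.png')
E
```

```text
base rim [ 0.063 -0.017  0.054]
base rim [ 0.063 -0.052  0.025]
base rim [ 0.063 -0.091  0.02 ]
left closed 0.0131 F [-0.9  0.5  2.6] pos [0.     0.     0.0002]
 turned [-0.8  1.   1.9] [ 0.2   0.23 -0.07] 0.5277419869689766
101.4917
```

View pics/p1.png

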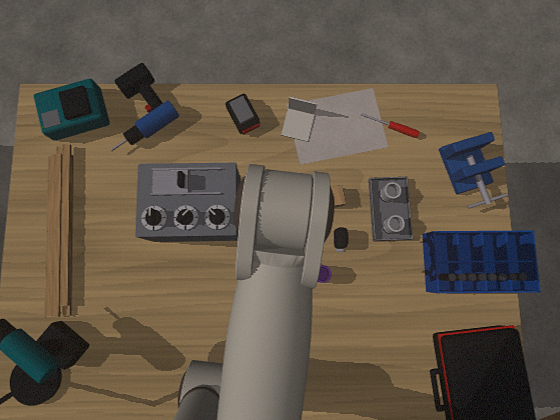

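View pics/p2.png

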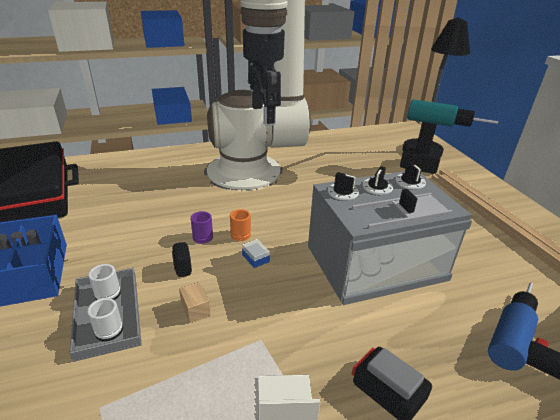

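The left dial's pointer is now at the far side (number 4, top view (152,212)). The shutter is shut, three sleeves are in the box, two are in the tray, and the bystanders are in place. The gripper is clear of everything, so I'm handing in.

```bash
python3 - <<'E'
from h import *
save('top','q1.png',(135,200,100,40),8)
print(robot.state()['ft_force']); robot.sign_off()
E
```

```text
[-0.27921296  0.71011688 -0.20979418]
the job is handed in; nothing more can be done
```

View pics/q1.png

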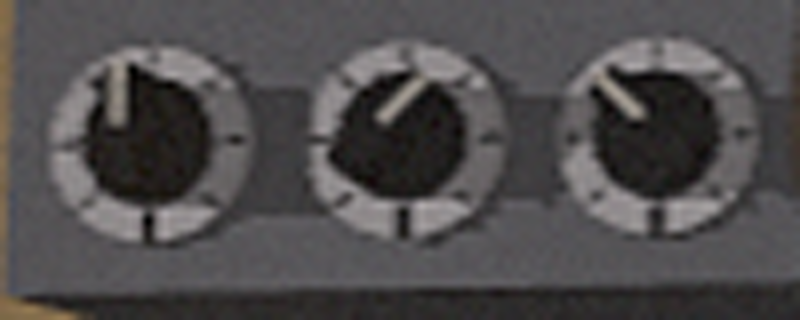

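I handed the job in at about 101 s of the 210 s allowed; the hand-in reports no verdict. In order:
- **Dials and shutter:** I set the dials to 2-5-3, then opened the shutter fully.
- **44 mm sleeves:** I dropped the three sleeves that gripped at about 43 mm through the bore.
- **Oversize sleeves:** I stood the two that gripped at about 51 mm in the tray.
- **Closing up:** I shut the shutter, then turned the left dial from 2 to 4.

The last pictures show:
- Three sleeves are behind the clear panel. The highest has its base rim about 54 mm above the table.
- Two sleeves stand upright in the tray.
- The shutter is at its starting pixels, and the left dial is at 4.
- The tape measure and offcut were unmoved in the last top-view check, and all three bystanders looked in place in the final scene picture.

**What went wrong or disagreed:**
- **Fingertip offset:** My first grasp of the left dial closed on nothing, above the bar. The real fingertips are 29 mm short of the reported TCP, which I saw in the pictures, measured with a 9 N touch on the table, and corrected for.
- **Rim heights:** Triangulated sleeve rim heights came out about 3–7 mm too low compared with the stated 64 mm. This did not affect any grasp or fit.

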